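# Slide the cookie board out over the stand's edge

### The arm

A 6-joint arm with a two-finger parallel gripper is mounted at the origin on the work surface. World frame = base frame: x ahead of the robot, y to its left, z up, the work surface at z = 0. Lengths are in mm, angles in rad, forces in N, time in s.
With the tool pointing down it reaches from about 300 to 850 mm from the base axis. Payload 4.2 kg.
Tool frame: the origin (TCP) lies between the finger pads; the fingertips stand 17 mm ahead of it and the grasp point (between the pads) lies 2 mm behind it; z points along the fingers, x is the direction in which the jaws open and shut, and the axes are right-handed (so a half turn about z gives the same grasp; the last joint's range is limited). The gripper opens to 91 mm and grips with 3 to 60 N. Pads are 32 mm wide; open, the fingers measure 118 mm over their backs; the gripper's body (76 mm by 178 mm) begins 60 mm behind the grasp point.
Start: joints at [-0.02, 0.32, 1.565, -0, 1.257, -0.02], TCP at [575.014, 0, 230.976] pointing down, gripper open.
Joint ranges: [-3.11, 3.11], [-0.84, 2.01], [0.21, 2.61], [-1.34, 4.49], [0.05, 2.63], [-2.56, 2.56]. Speed limits (rad/s): [2.57, 2.57, 3.14, 3.14, 3.14, 3.14].

### API

Orientations are given as a unit quaternion [w, x, y, z].
In Python, from bench import observe, camera, sign_off gives the robot as it stands.
- The arm moves only by the tool move_arm, never from a script. Its argument "deltas" is a list of rows, each a list of 7 numbers: the shift along the tool's x, y, z in m, then the turn, a rotation vector about the tool's x, y, z in rad, then the finger opening in m, from 0 to 0.0912. In form: [[tx, ty, tz, wx, wy, wz, gripper], ...]. A call has 1 to 12 rows; each row shifts and turns the commanded pose from where the row before left it, along the tool's axes as they then stand; what a row does not reach is not made up. A row lasts 1/12 s, in which the tool goes at most 41.7 mm and 7.16 degrees, less where a joint would pass 70% of its speed; a pose out of reach is approached as far as the arm can. A call with a gripper value outside its range is refused whole. The fingers move at their own pace and stop on an object; "squeeze" is the grip in N (left out, the last holds). Time passes only in rows, so rows that do not move let the fingers close. It gives the time, the measured TCP pose, the force and the opening at its end, in the units of the state.
- observe(): the state, without advancing time (a new reading comes with each control period).
- camera(name): name is "scene" or "side" or "wrist"; returns a dict with "frame" (480x640x3 uint8, red, green, blue), "fx", "fy", "cx", "cy" (pixels), "extrinsics" (4x4, takes a point from camera to world coordinates); the wrist camera has in their place "hand_eye" (4x4, takes a point from camera to tool coordinates, whose origin is the TCP and whose axes are the tool frame's). Camera axes: x right, y down, z forward; pixel columns grow to the right and rows downward; lengths in mm; the calibration is good to about 2 mm. A picture is of the moment at which its call begins: read the wrist's pose just before it. There is no depth.
- sign_off(): hands the job in, once; it reports no verdict.
The state is a dict: "t": time; "joint_pos": joint angles; "dq": joint speeds; "joint_efforts": joint torques, N m; "ee_pos": TCP position; "tcp_rot": TCP orientation; "contact_force": force on the tool from outside, world axes, zero at the start; "wrist_torque": the same for the moment, N m; "grip_width": opening from 0.0 (shut) to 1.0 (fully open).
Only numpy, scipy, OpenCV 4.12 (cv2) and the standard library are available. Lean on these libraries where they do the work, as an engineer would, in place of code of your own. Each camera call takes 0.05 s, during which the arm holds its last target. There are 200 camera calls.

### The job

Push the cookie board with the fingertips across the steel stand until it sticks out about 30 mm past the stand's far edge, the long edge away from the robot, all along that side and square to the edge, so that the packer can get a hand under it. Do not lift or tip the board or let a cookie out of its pocket, and leave the spatula, the tin and the bowl alone.

Things in the scene. Friction and masses are not known exactly. Their poses are not given: they have to be found in the camera images.
- stand: Low fixed stand of bare steel sheet on four legs, 300 mm deep (its x) by 480 mm wide (its y), flat top 60 mm above the table. Origin on the table level under its centre; x points across the stand towards the far edge, away from the robot (turned up to 0.25 rad from world x), z up. It does not move.
- stand_edge (a point): Middle of the stand's far edge, the long edge away from the robot, at the height of the stand's top. Axes as the stand: x points straight out over the edge, y runs along the edge.
- board: Loose cookie board flat on the stand: cream laminate on dark core, 120 mm (x) by 170 mm (y), 8 mm thick, about 0.25 kg, six round pockets 37 mm across, 4 mm deep, in two rows of three. Origin: centre of its underside; x points roughly to the stand's far edge, z up; long sides at x = -60 (near) and +60 mm (far). Starts wholly on the stand, up to 0.3 rad askew. Slides with dry friction, stays where left.
- corner_left (a point): Far left corner of the board's underside (board x = +60 mm, y = +85 mm), axes as the board.
- corner_right (a point): Far right corner of the board's underside (board x = +60 mm, y = -85 mm), axes as the board.
- cookie_a: Loose folded golden cookie standing in a pocket of the board, about 33 mm by 51 mm and 36 mm tall, 15 g, foot 31 mm across with a few mm of play in the pocket. Origin in the centre of its underside, z up.
- pocket_a (a point): Centre of the floor of the pocket that holds cookie_a (board x = -28, y = 53 mm, 4 mm above the board's underside).
- cookie_b: Loose folded golden cookie standing in a pocket of the board, about 33 mm by 51 mm and 36 mm tall, 15 g, foot 31 mm across with a few mm of play in the pocket. Origin in the centre of its underside, z up.
- pocket_b (a point): Centre of the floor of the pocket that holds cookie_b (board x = 28, y = 0 mm, 4 mm above the board's underside).
- cookie_c: Loose folded golden cookie standing in a pocket of the board, about 33 mm by 51 mm and 36 mm tall, 15 g, foot 31 mm across with a few mm of play in the pocket. Origin in the centre of its underside, z up.
- pocket_c (a point): Centre of the floor of the pocket that holds cookie_c (board x = -28, y = -53 mm, 4 mm above the board's underside).
- spatula: Bystander: spatula with a wooden handle, 200 mm long, blade 65 mm wide, lying along the stand's depth near one side end of the stand's top (left or right). Origin under the middle of its length. x runs along it to the blade.
- tin: Bystander: plain aluminium tin, 54 mm across, 65 mm tall, upright near the other side end of the stand's top. Origin in the centre of its underside.
- bowl: Bystander: white bowl, 100 mm across, 45 mm tall, on the table left of the stand. Origin in the centre of its underside.
Not all that is in view belongs to the job. Leave any red or turquoise look-alike of the cookie_b alone.

How it is judged:
By the outcome, as a careful person would: the job done as asked, in the order asked, and still so for the second after the job is handed in, with the robot touching nothing.
It also fails if it takes over 48 s, if anything falls off the work surface, if the arm or the gripper's body presses on something with over 40 N, if the wrist force passes 120 N, or if a joint passes its speed limit or range.

## Working session

There is one attempt and no reset: what is moved stays moved. The work goes in short steps, Python scripts to look and compute and a tool call to move; the robot and the scene stay as the last step left them, time stands still between calls to the robot, and variables do not carry over. Pictures are saved under pics/ and viewed, about 8 in all and at most 12, crops included, and the job is handed in when it is done.

Besides the shell and the picture viewer there is one more tool, called by a JSON object that holds its "api" and its "payload". move_arm: Moves the arm, as the interface text tells. Its arguments: {"type":"object","properties":{"deltas":{"type":"array"},"squeeze":{"type":"number"}},"required":["deltas"]}

```bash
mkdir -p pics
cat > h.py <<'E'
import numpy as np, cv2
from bench import observe, camera, sign_off
def snap(n,f):
    c=camera(n); cv2.imwrite(f'pics/{f}.png',c['frame'][:,:,::-1]); return c
def ray(c,uv,z,E=None):
    E=np.array(c['extrinsics']) if E is None else E
    d=E[:3,:3]@np.array([(uv[0]-c['cx'])/c['fx'],(uv[1]-c['cy'])/c['fy'],1]); o=E[:3,3]
    return o+d*(z-o[2])/d[2]
def proj(c,p):
    E=np.linalg.inv(np.array(c['extrinsics'])); q=E[:3,:3]@np.array(p)+E[:3,3]
    return np.array([c['fx']*q[0]/q[2]+c['cx'],c['fy']*q[1]/q[2]+c['cy']])
E
python3 - <<'E'
from h import *
print(observe())
for n in ('scene','side'):
    c=snap(n,n+'0'); print(n,c['fx'],np.round(c['extrinsics'],2).tolist())
E
```

```text
{'t': 0.0, 'joint_pos': array([-2.00033283e-02,  3.20321545e-01,  1.56566146e+00, -1.25911721e-05,
        1.25738325e+00, -2.00030261e-02]), 'dq': array([ 0.0013864 ,  0.00043353,  0.0009453 ,  0.00151998, -0.00097213,
        0.00011594]), 'joint_efforts': array([-5.01459035e-04, -4.12465632e+01, -2.31973493e+01,  7.28826877e-02,
        4.58198413e-02, -1.41870069e-04]), 'ee_pos': array([5.74537077e+02, 4.29662621e-03, 2.30110042e+02]), 'tcp_rot': array([-1.17516749e-05,  9.99999607e-01,  1.79519274e-06, -8.86743694e-04]), 'contact_force': array([-0.410588  ,  0.20823274,  0.21722146]), 'wrist_torque': array([-0.03489947, -0.00936737,  0.01634309]), 'grip_width': 1.0021857171919997}
scene 556.3250615516098 [[0.72, 0.56, -0.41, 1034.29], [0.69, -0.58, 0.43, -266.34], [-0.0, -0.6, -0.8, 889.01], [0.0, 0.0, 0.0, 1.0]]
side 552.083654202653 [[-0.89, -0.22, 0.4, 99.82], [-0.45, 0.46, -0.76, 1078.08], [-0.02, -0.86, -0.51, 690.29], [0.0, 0.0, 0.0, 1.0]]
```

View pics/scene0.png

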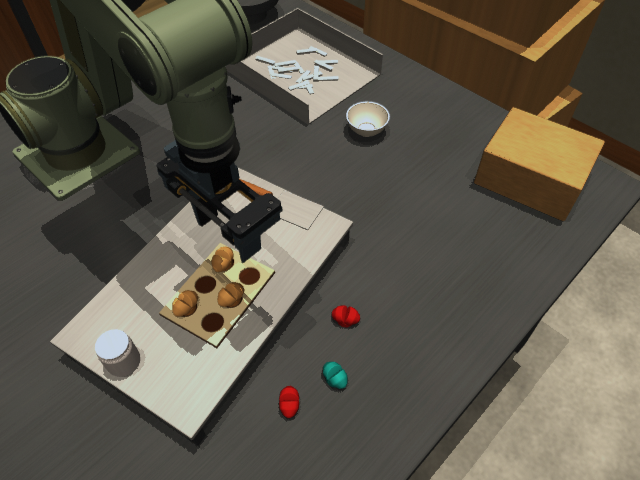

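View pics/side0.png

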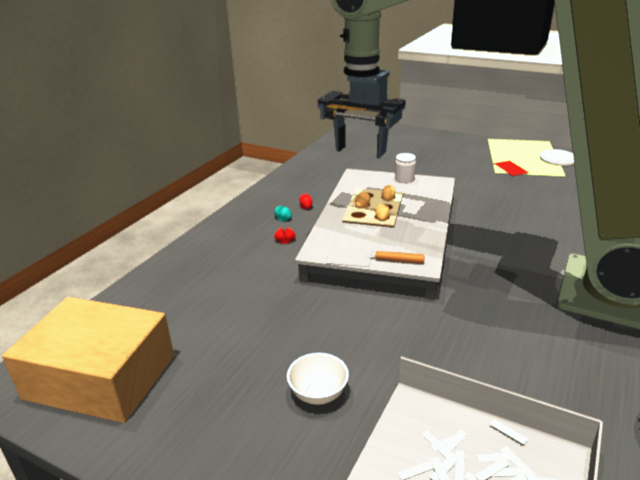

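The scene view shows the stand's corners at (352,222), (196,430) and (52,341). The board's visible corners are at (274,271), (215,345) and (161,311). The tin is on the right at (117,352), and the spatula is on the left at about (290,205). The board's six pockets hold golden cookies; the red and turquoise ones at (346,316), (335,375) and (289,402) lie on the table and are decoys. I'll enlarge this to get the edges.

Run:
```python
from h import *
im=cv2.imread('pics/scene0.png')
cv2.imwrite('pics/c1.png',cv2.resize(im[225:365,140:300],None,fx=4.0,fy=4.0,interpolation=cv2.INTER_CUBIC))
c=camera('scene')
for uv in [(352,222),(196,430),(52,341)]: print(uv,ray(c,uv,60).round(1))
for uv in [(274,271),(215,345),(161,311)]: print(uv,ray(c,uv,68).round(1))
for uv in [(98,345),(133,340)]: print('tin',ray(c,uv,125).round(1))
for uv in [(322,210),(310,228),(240,180),(272,190)]: print('spat',ray(c,uv,62).round(1))
```

```text
(352, 222) [615.2 244.1  60. ]
(196, 430) [ 713.1 -207.4   60. ]
(52, 341) [ 428.5 -280.6   60. ]
(274, 271) [594.3  61.9  68. ]
(215, 345) [ 630.3 -101.6   68. ]
(161, 311) [ 516.4 -124.7   68. ]
tin [ 531.7 -234.9  125. ]
tin [ 562.7 -193.7  125. ]
spat [554.7 224.7  62. ]
spat [569.  177.4  62. ]
spat [381.2 166.5  62. ]
spat [447.4 192.9  62. ]
```

View pics/c1.png

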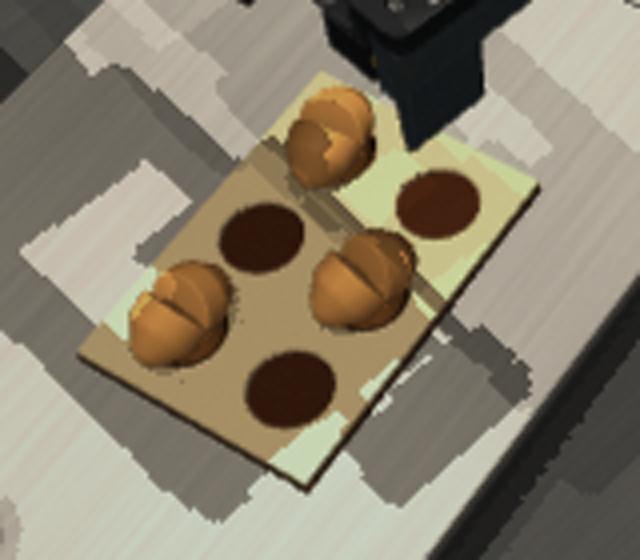

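{"api": "move_arm", "payload": {"deltas": [[0,0,0,0,0,0.123,0.0912],[0,0,0,0,0,0.123,0.0912],[0,0,0,0,0,0.123,0.0912],[0,0,0,0,0,0.123,0.0912],[0,0,0,0,0,0.123,0.0912],[0,0,0,0,0,0.123,0.0912],[0,0,0,0,0,0.123,0.0912],[0,0,0,0,0,0.123,0.0912],[0,0,0,0,0,0.123,0.0912],[0,0,0,0,0,0.123,0.0912],[0,0,0,0,0,0.123,0.0912],[0,0,0,0,0,0,0.0912]]}}

```text
t: 1.15
ee_pos: [574.8, -0.0, 230.6]
tcp_rot: [0.0, 0.779, -0.627, -0.0]
contact_force: [0.6, -0.8, -0.7]
grip_width: 0.997
```

{"api": "move_arm", "payload": {"deltas": [[0.005,0.025,0,0,0,0,0.0912],[0.005,0.025,0,0,0,0,0.0912],[0.005,0.025,0,0,0,0,0.0912],[0.005,0.025,0,0,0,0,0.0912],[0.007,0.033,0,0,0,0,0.0912],[0,0,0,0,0,0,0.0912],[0,0,0,0,0,0,0.0912]]}}

```text
t: 1.73
ee_pos: [450.0, -55.4, 231.2]
tcp_rot: [-0.0, 0.78, -0.626, 0.0]
contact_force: [0.7, -0.2, 0.5]
grip_width: 1.003
```

Run:
```python
from h import *
s=observe(); print(s['t'],s['ee_pos'],s['tcp_rot'])
c=snap('scene','s1'); im=cv2.imread('pics/s1.png')
P=[(352,222),(196,430),(52,341),(275,272),(217,346),(160,313),(220,243)]
T=[cv2.resize(im[v-20:v+20,u-20:u+20],(200,200),interpolation=cv2.INTER_CUBIC) for u,v in P]+[np.zeros((200,200,3),np.uint8)]
cv2.imwrite('pics/c2.png',np.vstack([np.hstack(T[:4]),np.hstack(T[4:])]))
w=snap('wrist','w1'); print(w['fx'],w['cx'],w['cy'],np.round(w['hand_eye'],3).tolist())
```

```text
1.7333 [450.0217006  -55.44305334 231.24465441] [-2.63407872e-04  7.80097784e-01 -6.25657501e-01  2.62302425e-04]
338.85094206387646 314.405463921944 236.24049678992222 [[1.0, -0.001, -0.001, 0.047], [0.001, 0.967, 0.254, -72.077], [0.001, -0.254, 0.967, -155.254], [0.0, 0.0, 0.0, 1.0]]
```

View pics/c2.png

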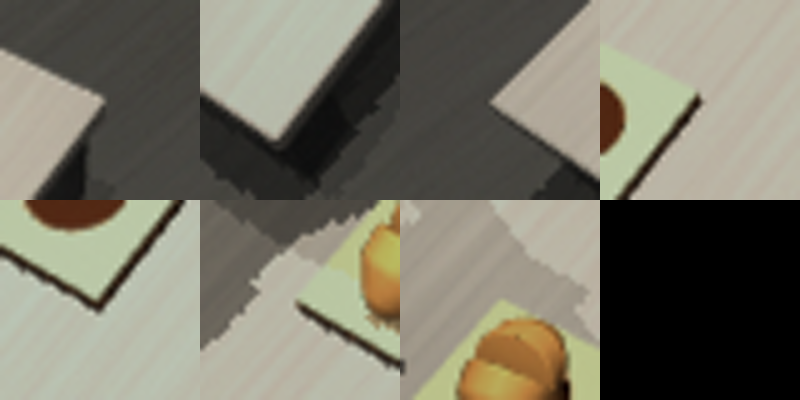

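View pics/w1.png

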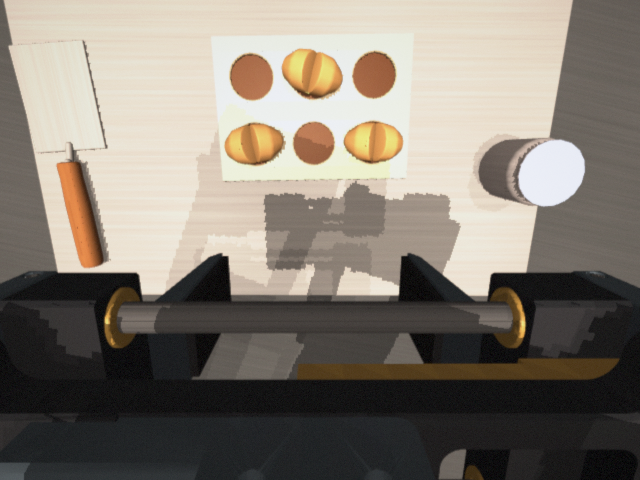

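```bash
cat >> h.py <<'E'
from scipy.optimize import least_squares
def fit(pts,loc):  # planar pose from corresponding corners
    pts=np.array(pts)[:,:2]; loc=np.array(loc)
    f=lambda q:(np.c_[q[0]+loc[:,0]*np.cos(q[2])-loc[:,1]*np.sin(q[2]),q[1]+loc[:,0]*np.sin(q[2])+loc[:,1]*np.cos(q[2])]-pts).ravel()
    r=least_squares(f,[pts[:,0].mean(),pts[:,1].mean(),0.2]); return r.x,r.fun.reshape(-1,2)
E
python3 - <<'E'
from h import *
from scipy.spatial.transform import Rotation as R
c=camera('scene')
q,r=fit([ray(c,p,60) for p in [(353,222),(191.4,438.6),(50,341.4)]],[(150,240),(150,-240),(-150,-240)]); print('stand',q,r.round(1).tolist())
b,r=fit([ray(c,p,68) for p in [(275,271),(216.6,346),(159.4,313.4),(220.6,243)]],[(60,85),(60,-85),(-60,-85),(-60,85)]); print('board',b,r.round(1).tolist())
n=np.array([np.cos(q[2]),np.sin(q[2])]); print('far edge n',n@q[:2]+150,'board ctr n',n@b[:2],'t',np.array([-n[1],n[0]])@b[:2])
w=camera('wrist'); s=observe(); T=np.eye(4);o=s['tcp_rot'];T[:3,:3]=R.from_quat(np.r_[o[1:],o[0]]).as_matrix();T[:3,3]=s['ee_pos'];E=T@np.array(w['hand_eye'])
b2,r=fit([ray(w,p,68,E) for p in [(212.5,37),(413,33.5),(406,178),(222,181.5)]],[(60,85),(60,-85),(-60,-85),(-60,85)]); print('board wrist',b2,r.round(1).tolist())
print('tool yaw-n',-np.arctan2(-T[1,1],-T[0,1])+0, np.arctan2(-T[1,1],-T[0,1]))
E
```

```text
stand [ 5.21326179e+02 -1.83713341e+01  2.14242081e-01] [[0.3, 2.6], [0.7, -1.0], [-1.0, -1.5]]
board [ 5.56521157e+02 -3.27550222e+01  2.31901491e-01] [[-0.2, 0.6], [0.9, -0.8], [-0.5, -0.0], [-0.3, 0.2]]
far edge n 655.5016508043759 board ctr n 536.8339233142418 t -150.32640791355317
board wrist [ 5.52458637e+02 -3.12590770e+01  2.32147122e-01] [[-0.3, 1.1], [-0.1, -0.4], [-0.3, 0.2], [0.8, -0.8]]
tool yaw-n -0.2192850824743857 0.2192850824743857
```

{"api": "move_arm", "payload": {"deltas": [[0,0,0.03,0,0,0.005,0.0912],[0,0,0.03,0,0,0,0.0912],[0,0,0.03,0,0,0,0.0912],[0,0,0.03,0,0,0,0.0912],[0,0,0.015,0,0,0,0.0912],[0,0,0.008,0,0,0,0.0912],[0,0,0.004,0,0,0,0.0912],[0,0,0.0035,0,0,0,0.0912],[0,0,0,0,0,0,0.0912],[0,0,0,0,0,0,0.0912]]}}

```text
t: 2.77
ee_pos: [451.9, -55.2, 81.3]
tcp_rot: [-0.001, 0.778, -0.628, 0.001]
contact_force: [-1.3, 0.3, 0.1]
grip_width: 0.999
```

{"api": "move_arm", "payload": {"deltas": [[0,-0.004,0,0,0,0,0.0912],[0,-0.005,0,0,0,0,0.0912],[0,-0.005,0,0,0,0,0.0912],[0,-0.004,0,0,0,0,0.0912],[0,-0.003,0,0,0,0,0.0912],[0,-0.002,0,0,0,0,0.0912],[0,-0.002,0,0,0,0,0.0912],[0,-0.002,0,0,0,0,0.0912],[0,-0.002,0,0,0,0,0.0912],[0,-0.002,0,0,0,0,0.0912],[0,-0.002,0,0,0,0,0.0912],[0,0,0,0,0,0,0.0912]]}}

```text
t: 3.77
ee_pos: [484.0, -48.1, 80.4]
tcp_rot: [-0.0, 0.778, -0.628, 0.0]
contact_force: [0.3, 0.2, -0.3]
grip_width: 1.0
```

{"api": "move_arm", "payload": {"deltas": [[0,-0.002,0,0,0,0,0.0912],[0,-0.002,0,0,0,0,0.0912],[0,-0.002,0,0,0,0,0.0912],[0,-0.002,0,0,0,0,0.0912],[0,-0.002,0,0,0,0,0.0912],[0,-0.002,0,0,0,0,0.0912],[0,-0.002,0,0,0,0,0.0912],[0,-0.002,0,0,0,0,0.0912],[0,0,0,0,0,0,0.0912]]}}

```text
t: 4.52
ee_pos: [499.6, -44.7, 80.5]
tcp_rot: [-0.0, 0.778, -0.628, 0.0]
contact_force: [0.7, -0.4, -0.6]
grip_width: 1.003
```

Run:
```python
from h import *
s=observe(); n=np.array([np.cos(.2142),np.sin(.2142)]); print(s['t'],s['ee_pos'],n@s['ee_pos'][:2],s['contact_force'])
a=snap('scene','s2'); b=snap('side','d2')
I=cv2.imread('pics/s2.png')[200:380,120:340]; J=cv2.imread('pics/d2.png')[120:300,290:470]
cv2.imwrite('pics/c3.png',np.hstack([cv2.resize(x,None,fx=2,fy=2,interpolation=cv2.INTER_CUBIC) for x in (I,J)]))
```

```text
4.5167 [499.64718825 -44.66528141  80.50250141] 478.7343205532997 [ 0.74610128 -0.43799448 -0.55679622]
```

View pics/c3.png

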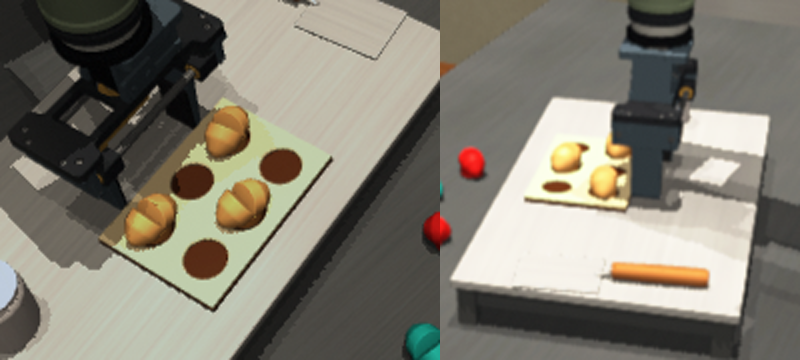

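The board has started sliding and is flat with its cookies seated. Its far corners are at scene pixels (285.5,279) and (226.5,352.5).

Run:
```python
from h import *
c=camera('scene'); n=np.array([np.cos(.2142),np.sin(.2142)])
p=[ray(c,u,68)[:2]@n-655.5 for u in [(285.5,279),(226.5,352.5)]]; print(p)
```

```text
[np.float64(-34.982179719829674), np.float64(-37.37429605437876)]
```

{"api": "move_arm", "payload": {"deltas": [[0,-0.002,0,0,0,0,0.0912],[0,-0.003,0,0,0,0,0.0912],[0,-0.003,0,0,0,0,0.0912],[0,-0.003,0,0,0,0,0.0912],[0,-0.003,0,0,0,0,0.0912],[0,-0.003,0,0,0,0,0.0912],[0,-0.003,0,0,0,0,0.0912],[0,-0.003,0,0,0,0,0.0912],[0,-0.003,0,0,0,0,0.0912],[0,-0.002,0,0,0,0,0.0912],[0,-0.002,0,0,0,0,0.0912],[0,0,0,0,0,0,0.0912]]}}

```text
t: 5.67
ee_pos: [528.9, -38.3, 80.5]
tcp_rot: [-0.0, 0.778, -0.628, 0.0]
contact_force: [-1.2, -1.1, 1.0]
grip_width: 0.997
```

{"api": "move_arm", "payload": {"deltas": [[0,-0.002,0,0,0,0,0.0912],[0,-0.003,0,0,0,0,0.0912],[0,-0.003,0,0,0,0,0.0912],[0,-0.003,0,0,0,0,0.0912],[0,-0.003,0,0,0,0,0.0912],[0,-0.003,0,0,0,0,0.0912],[0,-0.003,0,0,0,0,0.0912],[0,-0.003,0,0,0,0,0.0912],[0,-0.003,0,0,0,0,0.0912],[0,-0.002,0,0,0,0,0.0912],[0,-0.002,0,0,0,0,0.0912],[0,0,0,0,0,0,0.0912]]}}

```text
t: 6.67
ee_pos: [558.2, -32.0, 80.5]
tcp_rot: [-0.0, 0.778, -0.628, 0.0]
contact_force: [-1.1, -0.3, 0.6]
grip_width: 1.0
```

Run:
```python
from h import *
s=observe(); n=np.array([np.cos(.2142),np.sin(.2142)]); print(s['t'],s['ee_pos'],n@s['ee_pos'][:2],s['contact_force'])
a=snap('scene','s3'); b=snap('side','d3')
I=cv2.imread('pics/s3.png')[210:450,150:370]; J=cv2.imread('pics/d3.png')[150:290,290:430]
cv2.imwrite('pics/c4.png',np.hstack([cv2.resize(I,(550,600),interpolation=cv2.INTER_CUBIC),cv2.resize(J,(250,600//2-50),interpolation=cv2.INTER_CUBIC).repeat(1,0) if 0 else np.vstack([cv2.resize(J,(250,250),interpolation=cv2.INTER_CUBIC),np.zeros((350,250,3),np.uint8)])]))
```

```text
6.6667 [558.19295079 -31.96121512  80.47726732] 538.6425724453773 [-1.10077129 -0.25196487  0.57396522]
```

View pics/c4.png

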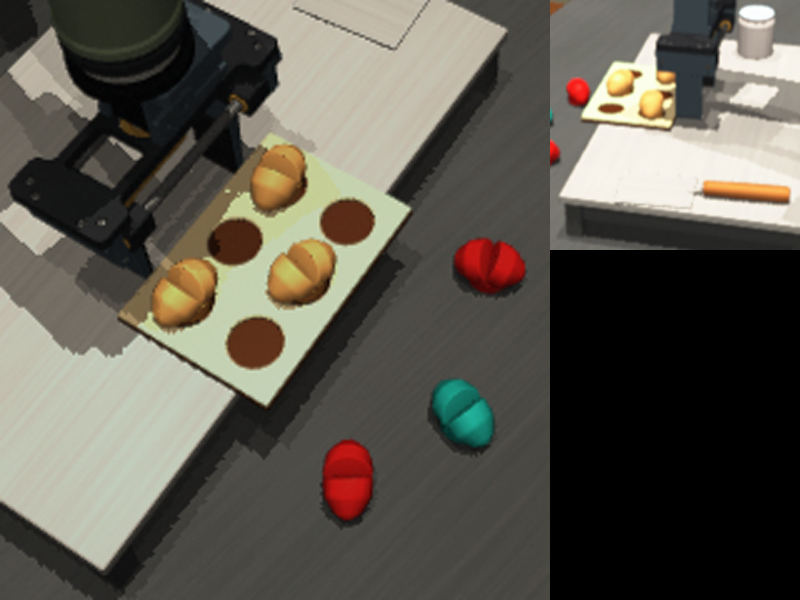

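Run:
```python
from h import *
c=camera('scene')
f=lambda x,y,z:ray(c,(150+x/2.5,210+y/2.5),z)[:2]
L,R=f(507,34,60),f(103,572,60)
for L,R in [(L,R)]:
    n=np.array([L[1]-R[1],R[0]-L[0]]); n/=np.linalg.norm(n); print('ang',np.arctan2(n[1],n[0]),'edge',n@L)
    for p in [(411,209),(266,404)]: print(f(*p,68)@n-n@L)
    print(f(237,398,60)@n-n@L)
n=np.array([np.cos(.2142),np.sin(.2142)])
for p in [(411,209),(266,404)]: print(f(*p,68)@n-655.5)
```

```text
ang 0.21136665254745818 edge 655.9948801707509
23.54596940278759
22.48188788364405
1.7974735296370454
23.851994658663898
22.313201552448618
```

{"api": "move_arm", "payload": {"deltas": [[0,-0.002,0,0,0,0,0.0912],[0,-0.002,0,0,0,0,0.0912],[0,-0.002,0,0,0,0,0.0912],[0,-0.001,0,0,0,0,0.0912],[0,0,0,0,0,0,0.0912],[0,0,0,0,0,0,0.0912],[0,0.005,0,0,0,0,0.0912],[0,0.02,0,0,0,0,0.0912],[0,0.03,0,0,0,0,0.0912],[0,0.03,-0.01,0,0,0,0.0912],[0,0,-0.03,0,0,0,0.0912],[0,0,-0.03,0,0,0,0.0912]]}}

```text
t: 7.82
ee_pos: [477.9, -48.5, 149.7]
tcp_rot: [0.001, 0.778, -0.628, -0.002]
contact_force: [1.7, 0.6, 0.3]
grip_width: 1.0
```

{"api": "move_arm", "payload": {"deltas": [[0,0,-0.04,0,0,0,0.0912],[0,0,-0.04,0,0,0,0.0912],[0,0,0,0,0,0,0.0912],[0,0,0,0,0,0,0.0912]]}}

```text
t: 8.15
ee_pos: [482.8, -48.7, 233.0]
tcp_rot: [-0.002, 0.778, -0.628, 0.003]
contact_force: [-0.5, -0.3, -1.1]
grip_width: 1.002
```

Run:
```python
from h import *
print(observe()['t'])
a=snap('scene','s4'); b=snap('wrist','w4')
I=cv2.imread('pics/s4.png')[210:450,150:370]; J=cv2.imread('pics/w4.png')
cv2.imwrite('pics/c5.png',np.hstack([cv2.resize(I,(550,600),interpolation=cv2.INTER_CUBIC),np.vstack([cv2.resize(J,(250,188)),np.zeros((412,250,3),np.uint8)])]))
```

```text
8.15
```

View pics/c5.png

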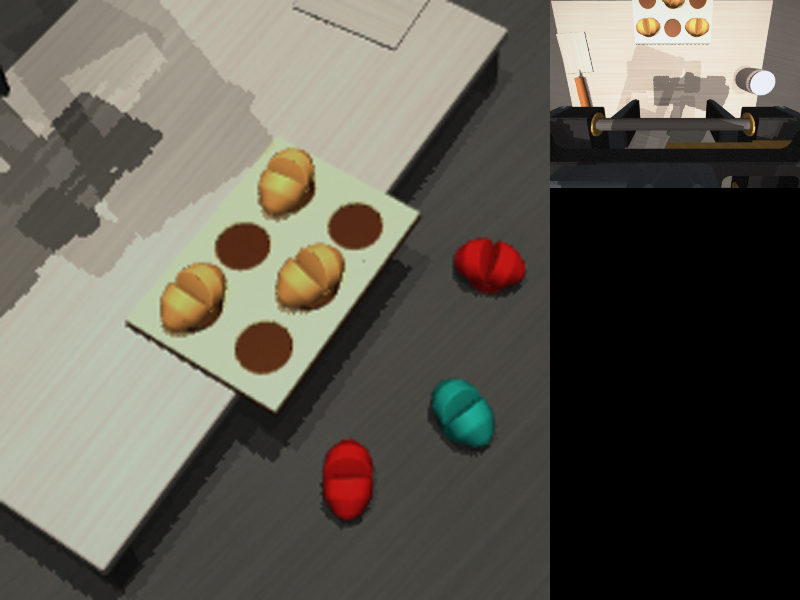

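Run:
```python
from h import *
c=camera('scene')
f=lambda x,y,z:ray(c,(150+x/2.5,210+y/2.5),z)[:2]
L,R=f(507,34,60),f(103,572,60)
n=np.array([L[1]-R[1],R[0]-L[0]]); n/=np.linalg.norm(n)
for p in [(420,214),(275,411)]: print(f(*p,68)@n-n@L)
b,r=fit([f(*p,68) for p in [(420,214),(275,411),(126,324),(277,138)]],[(60,85),(60,-85),(-60,-85),(-60,85)]);print(b,n@b[:2]+60-n@L,r.round(1).tolist())
```

```text
30.91583176645463
29.97676610114422
[ 6.44825806e+02 -1.57425056e+01  2.17256611e-01] 31.17767811394276 [[-0.3, 0.4], [1.9, -0.9], [-1.2, 0.2], [-0.4, 0.2]]
```

```bash
python3 -c "from h import *; print(sign_off())"
```

```text
the job is handed in; nothing more can be done
None
```

I pushed the board square-on from its near side with both open fingertips, about 3 mm above the stand. Then I backed the arm away, raised it clear and handed the job in at about 8.2 s of the 48 s allowed.

- **Overhang:** in the last scene picture the board sticks out about 30.9 mm at the left corner and 30.0 mm at the right. A fit to all four corners gave 31.2 mm. It is square to the edge to about 0.006 rad.
- **Cookies and bystanders:** all three cookies are in their pockets and the board lies flat. The spatula and tin look unmoved. I didn't recheck the bowl in the last picture, but the arm never went near it.
- **Forces:** readings between moves stayed at 2 N or less.
- **Disagreement:** before the push, the wrist and scene cameras differed by about 4 mm on the board's x position. I took the overhang from the scene camera alone, comparing board and stand edge in the same picture. I didn't confirm the final overhang with a second camera.

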